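# Let the dryer ball into the lever-lid bin

## Task

Press the bin's lever all the way down with your fingertips so that the lid opens wide and the dryer ball waiting on the chute rolls into the bin by itself, then let the lever come up slowly so that the lid settles fully shut without slamming. Work the lid only by its lever, do not touch the ball, and leave the cup, jar and carton where they stand.

Things in the scene. Friction and masses are not known exactly. Their poses are not given: they have to be found in the camera images.
- bin: Clear open plastic bin fixed to the counter, 200 (x) x 180 (y) x 130 mm high; origin at the centre of its underside, z up. The lever sticks out of its -x face, the lid hinge runs along its +x rim. A grey chute, 74 mm wide, centred at bin x = -40 mm, rises outward from its +y rim to bin y = 215 mm, at most 190 mm above the counter. A grey linkage cover lies along its -y side.
- pad (a point): Centre of the top face of the steel lever's thumb pad, 36 mm along the lever x 38 mm wide. The lever turns about a level axis along the bin's y, at bin x = -112, z = 85 mm. Seen from it the pad centre is 100 mm out along the lever and 4 mm up. At rest the lever slopes up 0.25 rad (pad face 114 mm above the counter), fully pressed down 0.25 rad (64 mm): 50 mm of nearly vertical travel.
- lever (a joint): Lever angle in rad: 0 at rest (up), 0.5 fully pressed, at a stop. It has no spring or catch: the weight of the lid brings it back up, with about 4 to 8 N at the pad, so it must be held down and eased up.
- lid (a joint): Lid angle in rad: 0 shut, 1.0 wide open; linked to the lever, always twice the lever's angle, and hardly damped: if the lever is let go the lid falls and slams.
- lid_front (a point): Middle of the upper front edge of the lid, 173 mm above the counter when shut. The lid is a white plastic cover with 38 mm deep skirts, 208 mm from hinge to front; its front edge rises to about 0.33 m when wide open.
- ball: Dark rubber dryer ball with small nubs, 56 mm diameter, 40 to 85 g; origin at its centre. It waits on the sloping chute, leaning on the side of the shut lid, and rolls into the bin when the lid is about half open.
- cup: White plastic measuring cup, 68 mm wide, 70 mm high, standing; origin at the centre of its underside.
- jar: Glass jar, 60 mm diameter, 100 mm high, standing; origin at the centre of its underside.
- carton: Small cardboard carton, 65 x 100 x 50 mm high; origin at the centre of its underside.
Mind the look-alikes: they are no part of the job. Leave any purple, red or turquoise look-alike of the carton alone.

How it is judged:
By the outcome, as a careful person would: the job done as asked, in the order asked, and still so for the second after the job is handed in, with the robot touching nothing.
It also fails if it takes over 42 s, if anything falls off the work surface, if the arm or the gripper's body presses on something with over 40 N, if the wrist force passes 120 N, or if a joint passes its speed limit or range.

## Robot

A 6-joint arm with a two-finger parallel gripper is mounted at the origin on the work surface. World frame = base frame: x ahead of the robot, y to its left, z up, the work surface at z = 0. Lengths are in m, angles in degrees, forces in N, time in s.
With the tool pointing down it reaches from about 0.25 to 0.8 m from the base axis. Payload 8.5 kg.
Tool frame: the origin (TCP) lies at the very end of the fingers, on their centre line; the grasp point (between the pads) lies arm.grip_point_offset behind it (arm.grip_point_offset is the distance from the TCP to the grasp point, in m); z points along the fingers, y is the line along which they close (so a half turn about z gives the same grasp; the last joint's range is limited). The gripper opens to 85 mm and grips with 20 to 120 N. Pads are 22 mm wide; open, the fingers measure 114 mm over their backs; the gripper's body (76 mm by 85 mm) begins 54 mm behind the grasp point. The pads swing forward as they close: fully open they stand 13 mm farther back than shut.
Start: joints at [-67.036, 13.648, -0.773, 75.585, 0, 90], TCP at [0.205, -0.483, 0.231] pointing down, gripper open.
Joint ranges: [-152.45, 152.45], [-59.26, 108.67], [-65.41, 83.53], [-104.44, 129.93], [-82.83, 76.93], [-180, 180]. Speed limits (degrees/s): [127.2, 127.2, 159.86, 180, 180, 180].

## Interface

Orientations are given as [roll, pitch, yaw] about the fixed x, y, z axes, in that order (R = Rz(yaw) Ry(pitch) Rx(roll)).
In Python, from bench import arm, vision, job gives the robot as it stands.
- The arm moves only by the tool jog_arm, never from a script. Its argument "rows" is a list of rows, each an object of numbers: "ax", "ay", "az": the turn, a rotation vector about the tool's x, y, z in rad; "tx", "ty", "tz": the shift along the tool's x, y, z in m; "gripper": the opening, from 0 (shut) to 1 (fully open). A call has 1 to 8 rows; each row shifts and turns the commanded pose from where the row before left it, along the tool's axes as they then stand; what a row does not reach is not made up. A row lasts 1/10 s, in which the tool goes at most 50 mm and 8.59 degrees, less where a joint would pass 70% of its speed; a pose out of reach is approached as far as the arm can. A call with a gripper value outside its range is refused whole. The fingers move at their own pace and stop on an object; the grip force is fixed at half the most. Time passes only in rows, so rows that do not move let the fingers close. It gives the time, the measured TCP pose, the force, the opening and the grip force at its end, in the units of the state.
- arm.sense(): the state, without advancing time (a new reading comes with each control period).
- vision.get_image(name): name is "side" or "top" or "wrist"; returns a dict with "pixels" (384x512x3 uint8, red, green, blue), "intrinsics" (3x3 intrinsics, pixels), "origin" and "orientation" of the camera in the world. Camera axes: x right, y up, looking along -z (the intrinsics and any distortion apply to the point x, -y, -z); pixel columns grow to the right and rows downward; lengths in m; the calibration is good to about 2 mm. A picture is of the moment at which its call begins. There is no depth.
- job.sign_off(): hands the job in; it is judged then, once.
The state is a dict: "t": time; "qpos": joint angles; "joint_vel": joint speeds; "joint_torque": joint torques, N m; "tool_pos": TCP position; "eef_rot": TCP orientation; "contact_force": force on the tool from outside, world axes, zero at the start; "moment": the same for the moment, N m; "grip_width": opening from 0.0 (shut) to 1.0 (fully open); "grasp_force": force on a finger pad.
Only numpy, scipy, OpenCV 4.12 (cv2) and the standard library are available. Lean on these libraries where they do the work, as an engineer would, in place of code of your own. Each camera call takes 0.05 s, during which the arm holds its last target. There are 200 camera calls.

## Working session

There is one attempt and no reset: what is moved stays moved. The work goes in short steps, Python scripts to look and compute and a tool call to move; the robot and the scene stay as the last step left them, time stands still between calls to the robot, and variables do not carry over. Pictures are saved under pics/ and viewed, at most 10 in all, crops included, and the job is handed in when it is done.

Besides the shell and the picture viewer there is one more tool, called as name(argument=value, ...) on one line, values as JSON. jog_arm: Moves the arm, as the interface text tells. Its arguments: {"type":"object","properties":{"rows":{"type":"array"}},"required":["rows"]}

```bash
mkdir -p pics; cat > h.py <<'E'
import numpy as np, cv2
from bench import arm, vision, job
def snap(n,f):
    d=vision.get_image(n); cv2.imwrite('pics/'+f+'.png',d['pixels'][:,:,::-1]); np.savez('pics/'+f,K=d['intrinsics'],o=d['origin'],R=d['orientation']); return d
def cal(f):
    c=np.load('pics/'+f+'.npz'); return c['K'],c['o'],c['R']
def ray(f,u,v):
    K,o,R=cal(f); p=np.linalg.inv(K)@[u,v,1]; d=R@[p[0],-p[1],-p[2]]; return o,d
def onz(f,u,v,z):
    o,d=ray(f,u,v); return o+d*(z-o[2])/d[2]
def proj(f,P):
    K,o,R=cal(f); q=R.T@(np.array(P)-o); p=K@[q[0],-q[1],-q[2]]; return p[:2]/p[2]
E
python3 - <<'E'
from h import *
print({k:(np.round(v,4).tolist()) for k,v in arm.sense().items()}, arm.grip_point_offset)
a=snap('side','s1');b=snap('top','t1')
print({k:np.shape(v) for k,v in a.items()}, a['orientation'],a['origin'],b['origin'],a.keys())
E
```

```text
{'t': 0.0, 'qpos': [-67.0368, 13.6799, -0.8158, 75.5843, 0.002, 89.9993], 'joint_vel': [-0.0208, -0.0294, -0.0343, 0.0241, 0.0476, 0.0357], 'joint_torque': [-0.0013, -53.8774, 34.6441, 0.0182, -0.0002, 0.0], 'tool_pos': [0.2047, -0.483, 0.2307], 'eef_rot': [-179.92, -0.002, 22.9639], 'contact_force': [-0.3537, -0.3978, -0.148], 'moment': [0.0184, 0.0569, 0.0009], 'grasp_force': 0.0, 'grip_width': 0.9964} 0.0187
{'pixels': (384, 512, 3), 'intrinsics': (3, 3), 'origin': (3,), 'orientation': (3,)} [  49.95098277   -0.97632071 -165.336872  ] [0.40014961 0.79030532 0.88808762] [ 0.45867922 -0.05652618  1.15739411] dict_keys(['pixels', 'intrinsics', 'origin', 'orientation'])
```

```bash
python3 - <<'E'
s=open('h.py').read()
s=s.replace("import numpy as np, cv2","import numpy as np, cv2\nfrom scipy.spatial.transform import Rotation as Ro").replace("return c['K'],c['o'],c['R']","return c['K'],c['o'],Ro.from_euler('xyz',c['R'],degrees=True).as_matrix()")
open('h.py','w').write(s)
E
```

```text
(no output)
```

View pics/s1.png

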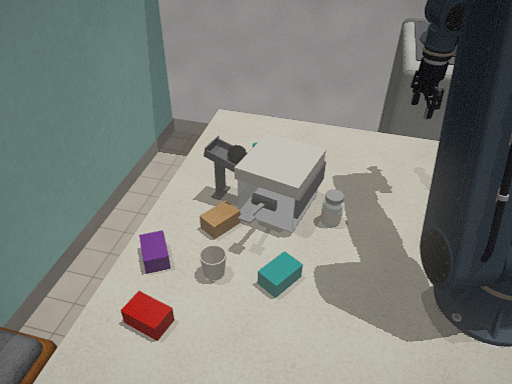

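View pics/t1.png

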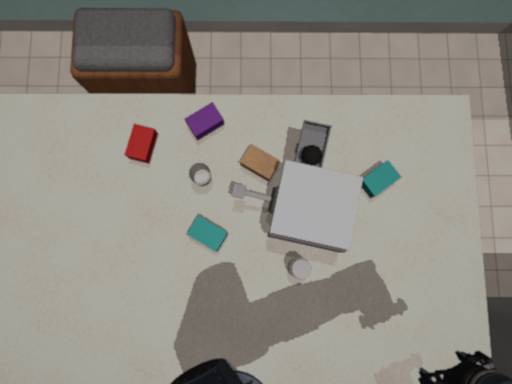

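The top view shows the lever pad at about (238,190), the white lid at (316,206), the ball at (312,155), the brown carton at (260,162), the cup at (201,175) and the jar at (300,267). The candidates for the lever pad are the steel tab at (238,190), the turquoise carton at (207,233) and the cup at (201,175). The steel tab joined to the bin fits the description, so I'll check it in a close crop.

```bash
python3 - <<'E'
import cv2,numpy as np
t=cv2.imread('pics/t1.png')[110:290,180:380]; s=cv2.imread('pics/s1.png')[130:280,190:350]
t=cv2.resize(t,None,fx=3,fy=3,interpolation=3); s=cv2.resize(s,None,fx=3.3,fy=3.3,interpolation=3)[:540]
cv2.imwrite('pics/ct.png',t); cv2.imwrite('pics/cs.png',s)
E
```

```text
(no output)
```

View pics/ct.png

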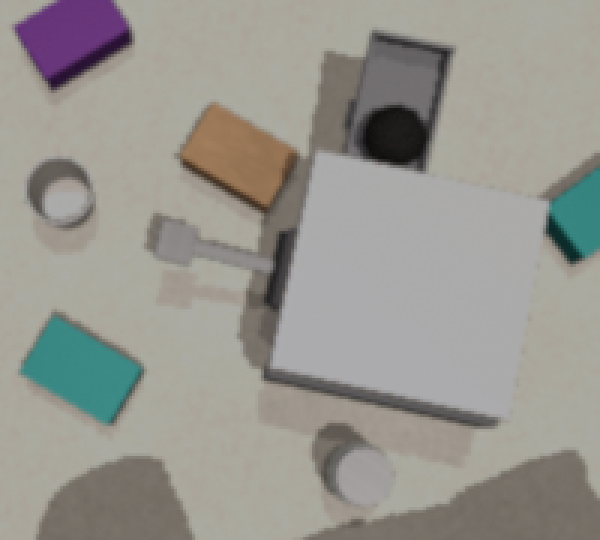

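View pics/cs.png

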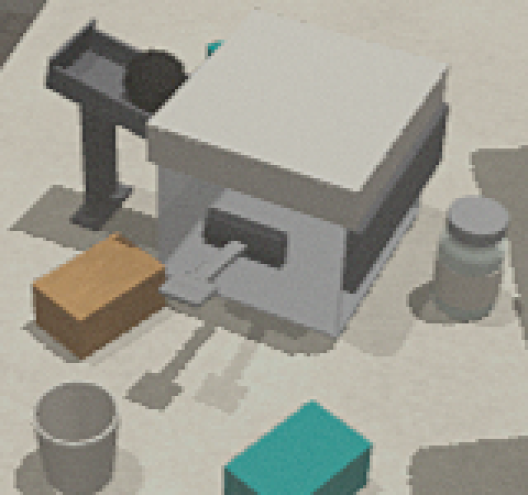

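The crops confirm the choice: the steel pad sits at crop (178,242), full top picture (239,191), at the end of the lever, and at about (248,218) in the side picture. The lid corners at crop (316,151), (549,201), (500,420) and (270,372) give the bin's yaw.

```bash
python3 - <<'E'
from h import *
c=np.array([onz('t1',180+u/3,110+v/3,.173) for u,v in [(316,151),(549,201),(500,420),(270,372)]])
print(c.round(4)); print('sides',[np.linalg.norm(c[i]-c[i-1]).round(4) for i in range(4)])
d1=(c[1]-c[0]+c[2]-c[3]); d2=c[0]-c[3]+c[1]-c[2]
print('yaw',np.degrees(np.arctan2(d1[1],d1[0])),np.degrees(np.arctan2(d2[1],d2[0]))-90)
p=onz('t1',239.3,190.7,.114); q=onz('s1',248.2,217.9,.114); print('pad top/side',p,q, np.linalg.norm(p[:2]),'side proj',proj('s1',p))
# fit front-mid to pad direction
fm=(c[0]+c[3])/2; print('front mid',fm, 'dist pad', np.linalg.norm((p-fm)[:2]), np.degrees(np.arctan2(*(fm-p)[1::-1])))
for n,u,v,z in [('cup',63,190,.07),('carton',240,155,.05),('ball',395,135,.19),('turq',80,370,.05),('jar',362,475,.1)]: print(n,onz('t1',180+u/3,110+v/3,z).round(3))
E
```

```text
[[ 0.6941 -0.1487  0.173 ]
 [ 0.6498 -0.3508  0.173 ]
 [ 0.4615 -0.3014  0.173 ]
 [ 0.5023 -0.1071  0.173 ]]
sides [np.float64(0.1962), np.float64(0.2069), np.float64(0.1947), np.float64(0.1985)]
yaw -102.13037479487863 -103.47279190095227
pad top/side [ 0.62312684 -0.0270933   0.114     ] [ 0.61816794 -0.01498855  0.114     ] 0.6237155685855991 side proj [247.61015232 214.54613602]
front mid [ 0.5982177  -0.12792795  0.173     ] dist pad 0.10386573833956592 -103.87594969523855
cup [0.68  0.084 0.07 ]
carton [ 0.719 -0.086  0.05 ]
ball [ 0.704 -0.215  0.19 ]
turq [0.51  0.067 0.05 ]
jar [ 0.413 -0.193  0.1  ]
```

jog_arm(rows=[{"tz": -0.045, "gripper": 0}, {"tx": 0.036, "ty": -0.016, "gripper": 0}, {"tx": 0.036, "ty": -0.016, "gripper": 0}, {"tx": 0.036, "ty": -0.016, "gripper": 0}, {"tx": 0.036, "ty": -0.016, "gripper": 0}, {"tx": 0.036, "ty": -0.016, "gripper": 0}, {"tx": 0.036, "ty": -0.016, "gripper": 0}, {"tx": 0.036, "ty": -0.016, "gripper": 0}])

```text
schema error: expected keys ax, ay, az, tx, ty, tz, gripper
```

jog_arm(rows=[{"tx": 0.036, "ty": -0.017, "gripper": 0}, {"tx": 0.036, "ty": -0.017, "gripper": 0}, {"tx": 0.036, "ty": -0.017, "gripper": 0}, {"tx": 0.036, "ty": -0.017, "gripper": 0}, {"tx": 0.036, "ty": -0.017, "gripper": 0}, {"tx": 0.036, "ty": -0.017, "gripper": 0}, {"tx": 0.036, "ty": -0.017, "gripper": 0}, {"gripper": 0}])

```text
schema error: expected keys ax, ay, az, tx, ty, tz, gripper
```

jog_arm(rows=[{"ax": 0, "ay": 0, "az": 0, "tx": 0, "ty": 0, "tz": -0.045, "gripper": 0}, {"ax": 0, "ay": 0, "az": 0, "tx": 0.036, "ty": -0.016, "tz": 0, "gripper": 0}, {"ax": 0, "ay": 0, "az": 0, "tx": 0.036, "ty": -0.016, "tz": 0, "gripper": 0}, {"ax": 0, "ay": 0, "az": 0, "tx": 0.036, "ty": -0.016, "tz": 0, "gripper": 0}, {"ax": 0, "ay": 0, "az": 0, "tx": 0.036, "ty": -0.016, "tz": 0, "gripper": 0}, {"ax": 0, "ay": 0, "az": 0, "tx": 0.036, "ty": -0.016, "tz": 0, "gripper": 0}, {"ax": 0, "ay": 0, "az": 0, "tx": 0.036, "ty": -0.016, "tz": 0, "gripper": 0}, {"ax": 0, "ay": 0, "az": 0, "tx": 0.036, "ty": -0.016, "tz": 0, "gripper": 0}])

```text
t: 0.9
tool_pos: [0.3939, -0.2805, 0.2761]
eef_rot: [-180.0, 0.0, 23.0]
contact_force: [0.5, -0.4, -0.0]
grip_width: -0.001
grasp_force: 0.0
```

jog_arm(rows=[{"ax": 0, "ay": 0, "az": 0, "tx": 0.0386, "ty": -0.0181, "tz": 0, "gripper": 0}, {"ax": 0, "ay": 0, "az": 0, "tx": 0.0386, "ty": -0.0181, "tz": 0, "gripper": 0}, {"ax": 0, "ay": 0, "az": 0, "tx": 0.0386, "ty": -0.0181, "tz": 0, "gripper": 0}, {"ax": 0, "ay": 0, "az": 0, "tx": 0.0386, "ty": -0.0181, "tz": 0, "gripper": 0}, {"ax": 0, "ay": 0, "az": 0, "tx": 0.0386, "ty": -0.0181, "tz": 0, "gripper": 0}, {"ax": 0, "ay": 0, "az": 0, "tx": 0.0386, "ty": -0.0181, "tz": 0, "gripper": 0}, {"ax": 0, "ay": 0, "az": 0, "tx": 0.0386, "ty": -0.0181, "tz": 0, "gripper": 0}, {"ax": 0, "ay": 0, "az": 0, "tx": 0.0386, "ty": -0.0181, "tz": 0, "gripper": 0}])

```text
t: 1.7
tool_pos: [0.6218, -0.0265, 0.2759]
eef_rot: [-180.0, 0.0, 23.0]
contact_force: [0.3, -1.3, -0.1]
grip_width: -0.0
grasp_force: 0.0
```

jog_arm(rows=[{"ax": 0, "ay": 0, "az": 0, "tx": 0, "ty": 0, "tz": 0.04, "gripper": 0}, {"ax": 0, "ay": 0, "az": 0, "tx": 0, "ty": 0, "tz": 0.04, "gripper": 0}, {"ax": 0, "ay": 0, "az": 0, "tx": 0, "ty": 0, "tz": 0.03, "gripper": 0}, {"ax": 0, "ay": 0, "az": 0, "tx": 0, "ty": 0, "tz": 0.02, "gripper": 0}, {"ax": 0, "ay": 0, "az": 0, "tx": 0, "ty": 0, "tz": 0, "gripper": 0}])

```text
t: 2.2
tool_pos: [0.6189, -0.0279, 0.1429]
eef_rot: [-179.8, 0.3, 23.0]
contact_force: [0.0, -0.3, -0.1]
grip_width: 0.003
grasp_force: 0.0
```

```bash
python3 - <<'E'
from h import *
snap('side','s2');snap('top','t2');snap('wrist','w2'); p=arm.sense()['tool_pos'];print(p,proj('s2',p),proj('w2',p),proj('w2',[.622,-.026,.114]),arm.sense()['qpos'])
s=cv2.imread('pics/s2.png')[130:280,190:350]; s=cv2.resize(s,None,fx=2.4,fy=2.4,interpolation=3)
w=cv2.imread('pics/w2.png'); w=cv2.resize(w,(480,360)); o=np.zeros((360,384+400,3),np.uint8); o[:,:384]=s; o[:300,384:]=cv2.resize(w,(400,300)); cv2.imwrite('pics/m2.png',o)
E
```

```text
[ 0.62154063 -0.02814416  0.14737961] [248.36931946 204.87343834] [259.48319526 260.16735883] [256.19194238 229.20889295] [-2.59534081e+00  2.51579736e+01  3.91940163e+00  6.86978161e+01
  5.44595970e-03  1.54445136e+02]
```

View pics/m2.png

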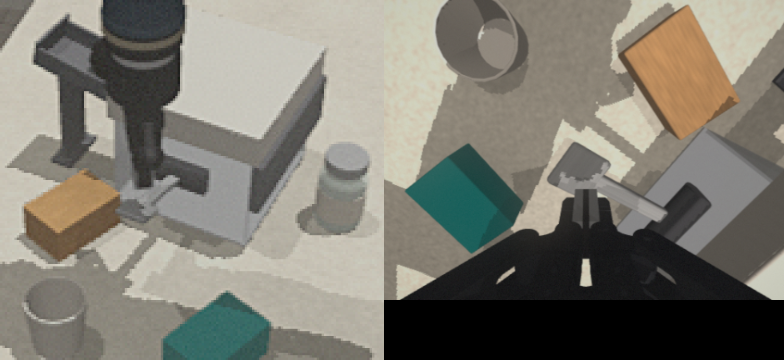

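The side half shows the closed fingertips just above the lever's pad. The wrist half shows the pad centred at about (580,166) in the composite, wrist pixel (251,212).

```bash
python3 - <<'E'
from h import *
for u,v in [(580,166),(580,162),(582,172)]: print(onz('w2',(u-384)*1.28,v*1.28,.114))
print('side pad at comp 138,205',onz('s2',190+138/2.4,130+205/2.4,.114))
E
```

```text
[ 0.6304907  -0.01908243  0.114     ]
[ 0.63339532 -0.01786869  0.114     ]
[ 0.62665722 -0.02229286  0.114     ]
side pad at comp 138,205 [ 0.62249844 -0.02374332  0.114     ]
```

jog_arm(rows=[{"ax": 0, "ay": 0, "az": 0, "tx": 0.006, "ty": -0.004, "tz": 0.01, "gripper": 0}, {"ax": 0, "ay": 0, "az": 0, "tx": 0, "ty": 0, "tz": 0.01, "gripper": 0}, {"ax": 0, "ay": 0, "az": 0, "tx": 0, "ty": 0, "tz": 0.006, "gripper": 0}, {"ax": 0, "ay": 0, "az": 0, "tx": 0, "ty": 0, "tz": 0.004, "gripper": 0}, {"ax": 0, "ay": 0, "az": 0, "tx": 0, "ty": 0, "tz": 0.003, "gripper": 0}, {"ax": 0, "ay": 0, "az": 0, "tx": 0, "ty": 0, "tz": 0.003, "gripper": 0}, {"ax": 0, "ay": 0, "az": 0, "tx": 0, "ty": 0, "tz": 0.003, "gripper": 0}, {"ax": 0, "ay": 0, "az": 0, "tx": 0, "ty": 0, "tz": 0.003, "gripper": 0}])

```text
t: 3.15
tool_pos: [0.6255, -0.0216, 0.1051]
eef_rot: [-180.0, -0.1, 23.0]
contact_force: [-0.5, 3.2, 5.3]
grip_width: 0.001
grasp_force: 2.6
```

jog_arm(rows=[{"ax": 0, "ay": 0, "az": 0, "tx": 0, "ty": 0, "tz": 0.004, "gripper": 0}, {"ax": 0, "ay": 0, "az": 0, "tx": 0, "ty": 0, "tz": 0.004, "gripper": 0}, {"ax": 0, "ay": 0, "az": 0, "tx": 0, "ty": 0, "tz": 0.004, "gripper": 0}, {"ax": 0, "ay": 0, "az": 0, "tx": 0, "ty": 0, "tz": 0.004, "gripper": 0}])

```text
t: 3.55
tool_pos: [0.6257, -0.0217, 0.0888]
eef_rot: [-180.0, -0.1, 23.0]
contact_force: [1.8, 2.3, 4.0]
grip_width: 0.002
grasp_force: 2.3
```

jog_arm(rows=[{"ax": 0, "ay": 0, "az": 0, "tx": 0, "ty": 0, "tz": 0.004, "gripper": 0}, {"ax": 0, "ay": 0, "az": 0, "tx": 0, "ty": 0, "tz": 0.004, "gripper": 0}, {"ax": 0, "ay": 0, "az": 0, "tx": 0, "ty": 0, "tz": 0.004, "gripper": 0}, {"ax": 0, "ay": 0, "az": 0, "tx": 0, "ty": 0, "tz": 0.004, "gripper": 0}, {"ax": 0, "ay": 0, "az": 0, "tx": 0, "ty": 0, "tz": 0.003, "gripper": 0}, {"ax": 0, "ay": 0, "az": 0, "tx": 0, "ty": 0, "tz": 0.002, "gripper": 0}, {"ax": 0, "ay": 0, "az": 0, "tx": 0, "ty": 0, "tz": 0.001, "gripper": 0}, {"ax": 0, "ay": 0, "az": 0, "tx": 0, "ty": 0, "tz": 0, "gripper": 0}])

```text
t: 4.35
tool_pos: [0.6244, -0.0225, 0.0665]
eef_rot: [180.0, 0.1, 22.9]
contact_force: [-1.8, -1.7, 7.0]
grip_width: -0.002
grasp_force: 2.7
```

jog_arm(rows=[{"ax": 0, "ay": 0, "az": 0, "tx": 0, "ty": 0, "tz": 0.001, "gripper": 0}, {"ax": 0, "ay": 0, "az": 0, "tx": 0, "ty": 0, "tz": 0.001, "gripper": 0}])

```text
t: 4.55
tool_pos: [0.6246, -0.0228, 0.0658]
eef_rot: [179.9, 0.0, 22.9]
contact_force: [-7.2, -1.4, 24.2]
grip_width: -0.002
grasp_force: 11.3
```

jog_arm(rows=[{"ax": 0, "ay": 0, "az": 0, "tx": 0, "ty": 0, "tz": 0, "gripper": 0}, {"ax": 0, "ay": 0, "az": 0, "tx": 0, "ty": 0, "tz": 0, "gripper": 0}, {"ax": 0, "ay": 0, "az": 0, "tx": 0, "ty": 0, "tz": 0, "gripper": 0}, {"ax": 0, "ay": 0, "az": 0, "tx": 0, "ty": 0, "tz": 0, "gripper": 0}, {"ax": 0, "ay": 0, "az": 0, "tx": 0, "ty": 0, "tz": 0, "gripper": 0}, {"ax": 0, "ay": 0, "az": 0, "tx": 0, "ty": 0, "tz": 0, "gripper": 0}])

```text
t: 5.15
tool_pos: [0.6246, -0.0227, 0.066]
eef_rot: [179.9, -0.0, 22.9]
contact_force: [-5.8, -1.0, 18.1]
grip_width: 0.001
grasp_force: 8.5
```

```bash
python3 - <<'E'
from h import *
snap('side','s3');snap('top','t3')
s=cv2.imread('pics/s3.png')[110:280,190:350]; t=cv2.imread('pics/t3.png')[100:270,220:400]
cv2.imwrite('pics/m3.png',cv2.resize(np.hstack([s,t]),None,fx=2.3,fy=2.3,interpolation=3)); print(arm.sense()['contact_force'],arm.sense()['tool_pos'])
E
```

```text
[-4.83583527 -0.86075593 18.46306473] [ 0.62457601 -0.0227052   0.06598092]
```

View pics/m3.png

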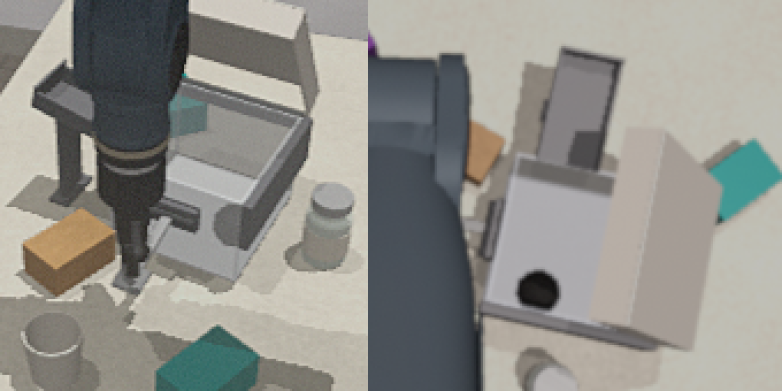

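The composite shows the lid wide open and the ball on the bin floor at composite (538,290). The chute is empty. Now I ease the lever up.

jog_arm(rows=[{"ax": 0, "ay": 0, "az": 0, "tx": 0, "ty": 0, "tz": -0.001, "gripper": 0}, {"ax": 0, "ay": 0, "az": 0, "tx": 0, "ty": 0, "tz": -0.0015, "gripper": 0}, {"ax": 0, "ay": 0, "az": 0, "tx": 0, "ty": 0, "tz": -0.002, "gripper": 0}, {"ax": 0, "ay": 0, "az": 0, "tx": 0, "ty": 0, "tz": -0.002, "gripper": 0}, {"ax": 0, "ay": 0, "az": 0, "tx": 0, "ty": 0, "tz": -0.002, "gripper": 0}, {"ax": 0, "ay": 0, "az": 0, "tx": 0, "ty": 0, "tz": -0.002, "gripper": 0}, {"ax": 0, "ay": 0, "az": 0, "tx": 0, "ty": 0, "tz": -0.002, "gripper": 0}, {"ax": 0, "ay": 0, "az": 0, "tx": 0, "ty": 0, "tz": -0.002, "gripper": 0}])

```text
t: 6.05
tool_pos: [0.625, -0.0218, 0.079]
eef_rot: [-180.0, -0.0, 23.0]
contact_force: [-0.2, 2.4, 2.3]
grip_width: 0.001
grasp_force: 1.7
```

jog_arm(rows=[{"ax": 0, "ay": 0, "az": 0, "tx": 0, "ty": 0, "tz": -0.002, "gripper": 0}, {"ax": 0, "ay": 0, "az": 0, "tx": 0, "ty": 0, "tz": -0.002, "gripper": 0}, {"ax": 0, "ay": 0, "az": 0, "tx": 0, "ty": 0, "tz": -0.002, "gripper": 0}, {"ax": 0, "ay": 0, "az": 0, "tx": 0, "ty": 0, "tz": -0.002, "gripper": 0}, {"ax": 0, "ay": 0, "az": 0, "tx": 0, "ty": 0, "tz": -0.002, "gripper": 0}, {"ax": 0, "ay": 0, "az": 0, "tx": 0, "ty": 0, "tz": -0.002, "gripper": 0}, {"ax": 0, "ay": 0, "az": 0, "tx": 0, "ty": 0, "tz": -0.002, "gripper": 0}, {"ax": 0, "ay": 0, "az": 0, "tx": 0, "ty": 0, "tz": -0.002, "gripper": 0}])

```text
t: 6.85
tool_pos: [0.625, -0.0224, 0.095]
eef_rot: [180.0, 0.0, 23.0]
contact_force: [-1.1, -0.1, 4.4]
grip_width: -0.004
grasp_force: 2.1
```

jog_arm(rows=[{"ax": 0, "ay": 0, "az": 0, "tx": 0, "ty": 0, "tz": -0.0015, "gripper": 0}, {"ax": 0, "ay": 0, "az": 0, "tx": 0, "ty": 0, "tz": -0.0015, "gripper": 0}, {"ax": 0, "ay": 0, "az": 0, "tx": 0, "ty": 0, "tz": -0.0015, "gripper": 0}, {"ax": 0, "ay": 0, "az": 0, "tx": 0, "ty": 0, "tz": -0.0015, "gripper": 0}, {"ax": 0, "ay": 0, "az": 0, "tx": 0, "ty": 0, "tz": -0.0015, "gripper": 0}, {"ax": 0, "ay": 0, "az": 0, "tx": 0, "ty": 0, "tz": -0.001, "gripper": 0}, {"ax": 0, "ay": 0, "az": 0, "tx": 0, "ty": 0, "tz": -0.001, "gripper": 0}, {"ax": 0, "ay": 0, "az": 0, "tx": 0, "ty": 0, "tz": -0.001, "gripper": 0}])

```text
t: 7.65
tool_pos: [0.6249, -0.0222, 0.1054]
eef_rot: [180.0, 0.0, 23.0]
contact_force: [-0.8, -4.4, 3.6]
grip_width: 0.003
grasp_force: 2.4
```

jog_arm(rows=[{"ax": 0, "ay": 0, "az": 0, "tx": 0, "ty": 0, "tz": -0.001, "gripper": 0}, {"ax": 0, "ay": 0, "az": 0, "tx": 0, "ty": 0, "tz": -0.001, "gripper": 0}, {"ax": 0, "ay": 0, "az": 0, "tx": 0, "ty": 0, "tz": -0.001, "gripper": 0}, {"ax": 0, "ay": 0, "az": 0, "tx": 0, "ty": 0, "tz": -0.001, "gripper": 0}, {"ax": 0, "ay": 0, "az": 0, "tx": 0, "ty": 0, "tz": -0.0005, "gripper": 0}, {"ax": 0, "ay": 0, "az": 0, "tx": 0, "ty": 0, "tz": -0.0005, "gripper": 0}, {"ax": 0, "ay": 0, "az": 0, "tx": 0, "ty": 0, "tz": -0.0005, "gripper": 0}, {"ax": 0, "ay": 0, "az": 0, "tx": 0, "ty": 0, "tz": -0.0005, "gripper": 0}])

```text
t: 8.45
tool_pos: [0.6249, -0.0221, 0.1113]
eef_rot: [-180.0, 0.0, 23.0]
contact_force: [-0.9, -4.6, 4.1]
grip_width: -0.002
grasp_force: 2.4
```

jog_arm(rows=[{"ax": 0, "ay": 0, "az": 0, "tx": 0, "ty": 0, "tz": -0.0005, "gripper": 0}, {"ax": 0, "ay": 0, "az": 0, "tx": 0, "ty": 0, "tz": -0.0005, "gripper": 0}, {"ax": 0, "ay": 0, "az": 0, "tx": 0, "ty": 0, "tz": -0.0005, "gripper": 0}, {"ax": 0, "ay": 0, "az": 0, "tx": 0, "ty": 0, "tz": -0.0005, "gripper": 0}, {"ax": 0, "ay": 0, "az": 0, "tx": 0, "ty": 0, "tz": -0.0005, "gripper": 0}, {"ax": 0, "ay": 0, "az": 0, "tx": 0, "ty": 0, "tz": -0.0005, "gripper": 0}, {"ax": 0, "ay": 0, "az": 0, "tx": 0, "ty": 0, "tz": -0.0005, "gripper": 0}, {"ax": 0, "ay": 0, "az": 0, "tx": 0, "ty": 0, "tz": -0.0005, "gripper": 0}])

```text
t: 9.25
tool_pos: [0.6249, -0.0221, 0.1153]
eef_rot: [-180.0, 0.0, 23.0]
contact_force: [-1.4, -5.3, 3.4]
grip_width: 0.001
grasp_force: 2.5
```

jog_arm(rows=[{"ax": 0, "ay": 0, "az": 0, "tx": 0, "ty": 0, "tz": -0.0005, "gripper": 0}, {"ax": 0, "ay": 0, "az": 0, "tx": 0, "ty": 0, "tz": -0.0005, "gripper": 0}, {"ax": 0, "ay": 0, "az": 0, "tx": 0, "ty": 0, "tz": -0.0005, "gripper": 0}, {"ax": 0, "ay": 0, "az": 0, "tx": 0, "ty": 0, "tz": -0.0005, "gripper": 0}, {"ax": 0, "ay": 0, "az": 0, "tx": 0, "ty": 0, "tz": -0.0005, "gripper": 0}, {"ax": 0, "ay": 0, "az": 0, "tx": 0, "ty": 0, "tz": -0.0005, "gripper": 0}, {"ax": 0, "ay": 0, "az": 0, "tx": 0, "ty": 0, "tz": -0.0005, "gripper": 0}, {"ax": 0, "ay": 0, "az": 0, "tx": 0, "ty": 0, "tz": -0.0005, "gripper": 0}])

```text
t: 10.05
tool_pos: [0.6249, -0.022, 0.1193]
eef_rot: [-180.0, -0.0, 23.0]
contact_force: [-0.5, 0.3, -0.2]
grip_width: -0.001
grasp_force: 0.0
```

Contact is gone, so the lid is shut. I retreat straight up and check.

jog_arm(rows=[{"ax": 0, "ay": 0, "az": 0, "tx": 0, "ty": 0, "tz": -0.005, "gripper": 0}, {"ax": 0, "ay": 0, "az": 0, "tx": 0, "ty": 0, "tz": -0.02, "gripper": 0}, {"ax": 0, "ay": 0, "az": 0, "tx": 0, "ty": 0, "tz": -0.03, "gripper": 0}, {"ax": 0, "ay": 0, "az": 0, "tx": 0, "ty": 0, "tz": -0.03, "gripper": 0}, {"ax": 0, "ay": 0, "az": 0, "tx": 0, "ty": 0, "tz": -0.03, "gripper": 0}, {"ax": 0, "ay": 0, "az": 0, "tx": 0, "ty": 0, "tz": -0.02, "gripper": 0}, {"ax": 0, "ay": 0, "az": 0, "tx": 0, "ty": 0, "tz": 0, "gripper": 0}, {"ax": 0, "ay": 0, "az": 0, "tx": 0, "ty": 0, "tz": 0, "gripper": 0}])

```text
t: 10.85
tool_pos: [0.6251, -0.0221, 0.2546]
eef_rot: [180.0, -0.0, 23.0]
contact_force: [-0.4, 0.4, -1.3]
grip_width: -0.001
grasp_force: 0.0
```

```bash
python3 - <<'E'
from h import *
snap('side','s4');snap('top','t4')
s=cv2.imread('pics/s4.png')[110:280,190:350]; t=cv2.imread('pics/t4.png')[100:270,220:400]
cv2.imwrite('pics/m4.png',cv2.resize(np.hstack([s,t]),None,fx=2.3,fy=2.3,interpolation=3)); print(arm.sense()['contact_force'],arm.sense()['tool_pos'])
E
```

```text
[-0.42012901 -0.58100914 -0.44221912] [ 0.62445963 -0.02206298  0.25327815]
```

View pics/m4.png

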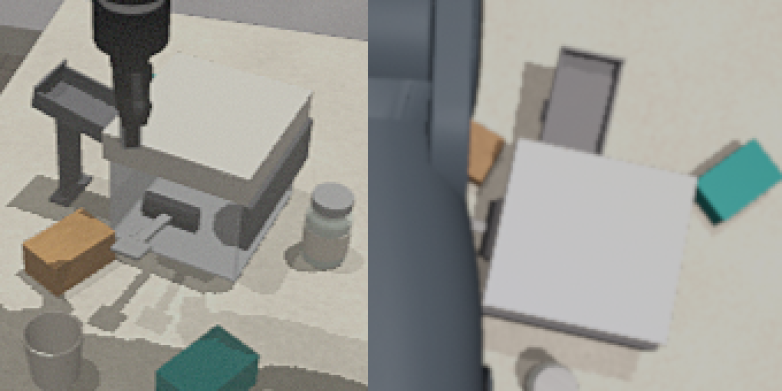

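The lid is shut, with its top matching the first picture. The ball shows inside the bin at composite (228,225), the lever is up, and the cup, jar and carton haven't moved.

```bash
python3 -c "
from bench import job
print(job.sign_off())"
```

```text
the job is handed in; nothing more can be done
None
```

The job is handed in: the lever was pressed to its stop, the ball rolled into the bin by itself, the lid was eased fully shut at about 10 s, and the cup, jar and carton were left where they stood.

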